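# Show the pasta machine's dial to the camera in the swing mirror

## Robot

A 7-joint arm with a two-finger parallel gripper is mounted at the origin on the work surface. World frame = base frame: x ahead of the robot, y to its left, z up, the work surface at z = 0. Lengths are in mm, angles in rad, forces in N, time in s.
With the tool pointing down it reaches from about 400 to 850 mm from the base axis. Payload 4.5 kg.
Tool frame: the origin (TCP) lies on the centre line of the jaws, within the pads' length; the fingertips stand 14 mm ahead of it and the grasp point (between the pads) lies 5 mm behind it (r.nose_length is the distance from the TCP to the fingertips, in mm); z points along the fingers, y is the line along which they close (so a half turn about z gives the same grasp; the last joint's range is limited). The gripper opens to 85 mm and grips with 20 to 120 N. Pads are 22 mm wide; open, the fingers measure 114 mm over their backs; the gripper's body (76 mm by 85 mm) begins 54 mm behind the grasp point. The pads swing forward as they close: fully open they stand 13 mm farther back than shut.
Start: joints at [-1.118, 0.689, -0.195, 1.565, 0.157, 0.902, -0.215], TCP at [254.149, 571.018, 245.317] pointing down, gripper open.
Joint ranges: [-3.01, 3.01], [-0.46, 2.08], [-1.47, 1.51], [0.13, 2.56], [-1, 4.14], [0.04, 2.09], [-2.66, 2.66]. Speed limits (rad/s): [2.57, 2.57, 3.14, 3.14, 3.14, 3.14, 3.14].

## Interface

Orientations are given as a 3x3 rotation matrix whose columns are the frame's x, y, z axes.
In Python, from cell import r, planner, vision, telemetry gives the robot as it stands. Calls block until the motion is done:
- r.move_to(position, orientation): joint-space move of the TCP to a pose.
- r.move_linear(position, vel=150, orientation=None): straight line of the TCP; orientation=None keeps the orientation; vel is the mean speed in mm/s.
- r.movej(angles): joint-space move.
- r.gripper_open() and r.clamp(strength=None): open the fingers fully, or close them until they stop; strength is the grip in N (None keeps the last).
- r.dwell(seconds).
- planner.inverse_kinematics(position, orientation): joint angles nearest the present ones, or None.
- vision.snapshot(name): name is "scene" or "top" or "wrist"; returns a dict with "image" (400x640x3 uint8, blue, green, red), "fx", "fy", "cx", "cy" (pixels), "D" ([k1, k2, p1, p2, k3] as OpenCV has them; the pictures are not rectified), "world_from_camera" (4x4, takes a point from camera to world coordinates); the wrist camera has in their place "tool_from_camera" (4x4, takes a point from camera to tool coordinates, whose origin is the TCP and whose axes are the flange's). Camera axes: x right, y down, z forward; pixel columns grow to the right and rows downward; lengths in mm; the calibration is good to about 2 mm. A picture is of the moment at which its call begins: read the wrist's pose just before it. There is no depth.
A pose or a line that the arm cannot do raises r.Unreachable and nothing moves.
- r.close_job(): hands the job in; it is judged then, once.
Readings, each from a call of its own:
- telemetry.get_clock(): time.
- telemetry.get_joints(): joint angles.
- telemetry.get_dq(): joint speeds.
- telemetry.get_tau(): joint torques, N m.
- telemetry.get_tool_pos(): TCP position.
- telemetry.get_eef_rot(): TCP orientation.
- telemetry.get_force(): force on the tool from outside, world axes, zero at the start.
- telemetry.get_ft_torque(): the same for the moment, N m.
- telemetry.get_finger_gap(): finger opening in mm.
- telemetry.get_finger_force(): force on a finger pad.
Only numpy, scipy, OpenCV 4.12 (cv2) and the standard library are available. Lean on these libraries where they do the work, as an engineer would, in place of code of your own. Each camera call takes 0.05 s, during which the arm holds its last target. There are 200 camera calls.

## Task

A noodle-making demonstration is being filmed, and the pasta machine's thickness dial faces away from the camera. Clear the tall mug from in front of the dial by hanging it by its handle on a peg of the mug tree and letting it go, then tilt the swing mirror until the camera's lens sees the dial in the middle of the mirror's height. The mirror flops back if let go, so finish while still holding it steady at that angle; do not knock the machine or the camera, and leave the flour jar, the crank and the scraper where they lie.

Things in the scene. Friction and masses are not known exactly. Their poses are not given: they have to be found in the camera images.
- mirror (a joint): tilt of the mirror about its level pins, rad: 0 = glass upright, positive = glass faces down (top edge comes forward, towards the machine), negative = glass faces up; range -0.42 to 0.50. The pins are loose and the mirror is heavier behind them: it falls back to -0.42 (about 0.1 N m, 1 N at the top edge) unless held.
- mirror_mid (a point): centre of the glass, 160 mm above the table, 4 mm in front of the pins' axis. Framed mirror 215 mm wide, 170 mm high, 22 mm thick, on a dark wooden fork stand; glass 142 mm high. Axes turn with the mirror: x straight out of its back (the glass looks along -x), y level along the pins, z up in the plane of the glass.
- mirror_top (a point): middle of the top edge of the mirror's frame, half-way through its 22 mm thickness; 85 mm from the pins' axis along z and 6 mm behind it along x. To 22 mm below the edge the frame is flat front and back. Axes as mirror_mid.
- dial (a point): centre of the front of the pasta machine's thickness dial (black knob 42 mm across on a white plate), 75 mm above the table, about 270 mm in front of the mirror and facing it (along the point's +x). The machine (steel, fixed, 200 mm long, about 130 mm deep, 145 mm high) extends 215 mm from here along -x.
- lens (a point): centre of the front of the camera's lens; black camera on a pole stand about 600 mm in front of the mirror, beyond the machine, 0.20 to 0.50 m above the table. It looks over the machine and its picture takes in the whole mirror. Lens, dial and mirror centre lie within about 15 mm of one upright plane square to the pins.
- mug_center (a point): centre (half-way up) of the tall pale enamel mug: 64 mm across, 115 mm high, wall 3 mm, about 0.22 kg, upright about 100 mm in front of the dial. z runs up its axis; its handle stands out along +y: a 10 mm bar whose opening reaches 27 mm out from the mug's wall and from 28 mm below to 32 mm above this point.
- peg_tip (a point): tip of the mug tree's peg that points most nearly to the robot: wooden peg 9 mm thick, tip 214 mm above the table. The tree is a wooden post 20 mm thick and 283 mm tall with three such pegs at one height, 120 degrees apart, all free; any will do.
- peg_root (a point): where the same peg leaves the post, 181 mm above the table, 78 mm level distance from the tip: the peg rises from here to the tip, so a handle on it slides inwards.
- mug_tree: the mug tree, fixed; origin on the table under its post (base 150 mm across).
- mug: the mug; origin at the centre of its underside, +y towards its handle.
- stand: the mirror's fork stand with the mirror in it; origin on the table below the pins' middle; the mirror looks along its -x. Base 120 by 250 mm, uprights 10 mm thick and 172 mm high beside the frame.
- machine: the pasta machine; origin on the table under its middle, +x along its length towards the dial end.
- camera_stand: the camera's pole stand; origin on the table under the pole (base 150 mm across, pole 560 mm tall), 100 mm behind the lens.
- flour_jar: closed pale flour jar, 84 mm across, 130 mm high, loose; origin under its centre. To be left alone.
- crank: the machine's loose crank, 110 mm long steel bar with a black grip, lying flat; origin at its square end. To be left alone.
- scraper: dough scraper, 120 mm steel blade with a wooden back, lying flat; origin under its middle. To be left alone.

How it is judged (in metres and radians):
On the way, in this order (a step that is already met when the one before it is completed fails the run):
1. the mug hangs by its handle on the mug tree, let go (contact force between mug_tree and mug above 0.5 N and height (world z) of mug_center above 0.085 m and horizontal distance between mug_center and mug_tree below 0.16 m and angle between mug_center's own y axis and vertical below 1 rad and contact force between each of the fingers, machine and mug below 0.1 N), for 0.3 s.
2. the mirror is held so that the lens sees the dial in the middle of its height (((z of lens in the frame of mirror_mid between 0.06 and 0.08 m and z of dial in the frame of mirror_mid between -0.0691 and -0.0169 m) or (z of lens in the frame of mirror_mid between 0.08 and 0.1 m and z of dial in the frame of mirror_mid between -0.0691 and -0.0169 m) or (z of lens in the frame of mirror_mid between 0.1 and 0.12 m and z of dial in the frame of mirror_mid between -0.0775 and -0.0254 m) or (z of lens in the frame of mirror_mid between 0.12 and 0.14 m and z of dial in the frame of mirror_mid between -0.0865 and -0.0343 m) or (z of lens in the frame of mirror_mid between 0.14 and 0.16 m and z of dial in the frame of mirror_mid between -0.0951 and -0.0429 m) or (z of lens in the frame of mirror_mid between 0.16 and 0.18 m and z of dial in the frame of mirror_mid between -0.1033 and -0.0511 m) or (z of lens in the frame of mirror_mid between 0.18 and 0.2 m and z of dial in the frame of mirror_mid between -0.1109 and -0.0587 m) or (z of lens in the frame of mirror_mid between 0.2 and 0.22 m and z of dial in the frame of mirror_mid between -0.1181 and -0.0659 m) or (z of lens in the frame of mirror_mid between 0.22 and 0.24 m and z of dial in the frame of mirror_mid between -0.1248 and -0.0726 m) or (z of lens in the frame of mirror_mid between 0.24 and 0.26 m and z of dial in the frame of mirror_mid between -0.131 and -0.0788 m) or (z of lens in the frame of mirror_mid between 0.26 and 0.28 m and z of dial in the frame of mirror_mid between -0.1368 and -0.0846 m) or (z of lens in the frame of mirror_mid between 0.28 and 0.3 m and z of dial in the frame of mirror_mid between -0.1416 and -0.0894 m) or (z of lens in the frame of mirror_mid between 0.3 and 0.32 m and z of dial in the frame of mirror_mid between -0.1416 and -0.0894 m)) and contact force between the fingers and stand above 0.5 N and velocity of joint mirror between -0.05 and 0.05 rad/s), for 0.3 s.
At the end, for the whole second after the job is handed in: The mug hangs from the tree alone: handle upwards (within 57 deg), centre over 85 mm up, within 160 mm of the post, not touched. The fingers bear on the still mirror (over 0.5 N, under 0.05 rad/s), and the lens sees the dial's centre within about 15 mm of the glass's mid-height (0.04 rad of tilt) (all of step 1 and all of step 2); the arm keeps its last pose, push and grip.
It fails at once if the flour jar was moved by more than 30 mm (distance of flour_jar from where it was at the start of the episode above 0.03 m).
It fails at once if the crank was moved by more than 30 mm (distance of crank from where it was at the start of the episode above 0.03 m).
It fails at once if the scraper was moved by more than 30 mm (distance of scraper from where it was at the start of the episode above 0.03 m).
It fails at once if the machine was knocked (over 3 N) (contact force between any of the arm, the fingers, mug and machine above 3 N).
It fails at once if the camera was knocked (over 3 N) (contact force between any of the arm, the fingers, mug and camera_stand above 3 N).
It also fails if it takes over 51 s, if anything falls off the work surface, if the arm or the gripper's body presses on something with over 40 N, if the wrist force passes 120 N, or if a joint passes its speed limit or range.

## Working session

There is one attempt and no reset: what is moved stays moved. The work goes in short steps, each a Python script; the robot and the scene stay as the last script left them, time stands still between calls to the robot, and variables do not carry over. Pictures are saved under pics/ and viewed, at most 10 in all, crops included, and the job is handed in when it is done.

```bash
ls; mkdir -p pics
python3 - <<'E'
from cell import r,planner,vision,telemetry
import cv2,numpy as np
for n in ["scene","top"]:
    s=vision.snapshot(n); cv2.imwrite(f"pics/{n}0.png",s["image"])
    print(n,s["fx"],s["fy"],s["cx"],s["cy"],s["D"]); print(np.round(s["world_from_camera"],3))
s=vision.snapshot("wrist");print(s["fx"],s["cx"],s["cy"],s["D"],np.round(s["tool_from_camera"],3))
print(telemetry.get_clock(),telemetry.get_eef_rot())
E
```

```text
pics
scene 419.9111352721136 419.9111352721136 324.00223661996046 203.2718725326106 [-0.01760109  0.          0.          0.          0.        ]
[[-6.690000e-01  5.790000e-01 -4.670000e-01  1.091984e+03]
 [ 7.430000e-01  5.200000e-01 -4.200000e-01  5.127150e+02]
 [-0.000000e+00 -6.280000e-01 -7.780000e-01  1.078729e+03]
 [ 0.000000e+00  0.000000e+00  0.000000e+00  1.000000e+00]]
top 379.91213281382943 379.91213281382943 314.25820040463884 202.27481412535852 [-0.01055342  0.          0.          0.          0.        ]
[[-3.200000e-02 -9.770000e-01  2.130000e-01  3.355540e+02]
 [-9.990000e-01  3.200000e-02 -3.000000e-03  2.896600e+01]
 [-4.000000e-03 -2.130000e-01 -9.770000e-01  1.166724e+03]
 [ 0.000000e+00  0.000000e+00  0.000000e+00  1.000000e+00]]
282.5272984603099 319.43243390195136 199.08693484896563 [-0.04531909  0.          0.          0.          0.        ] [[ 2.00000e-03 -9.44000e-01 -3.29000e-01  8.54340e+01]
 [ 1.00000e+00  2.00000e-03  0.00000e+00 -4.94000e-01]
 [ 1.00000e-03 -3.29000e-01  9.44000e-01 -1.28877e+02]
 [ 0.00000e+00  0.00000e+00  0.00000e+00  1.00000e+00]]
0.15 [[-9.13610791e-01  4.06589568e-01 -4.95948304e-04]
 [ 4.06589862e-01  9.13609847e-01 -1.31573903e-03]
 [-8.18625116e-05 -1.40372093e-03 -9.99999011e-01]]
```

View pics/scene0.png

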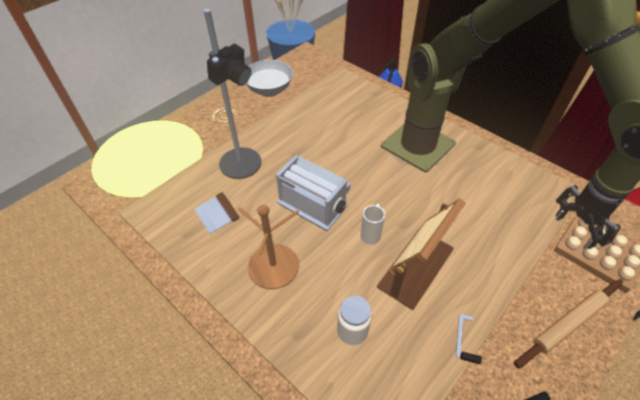

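View pics/top0.png

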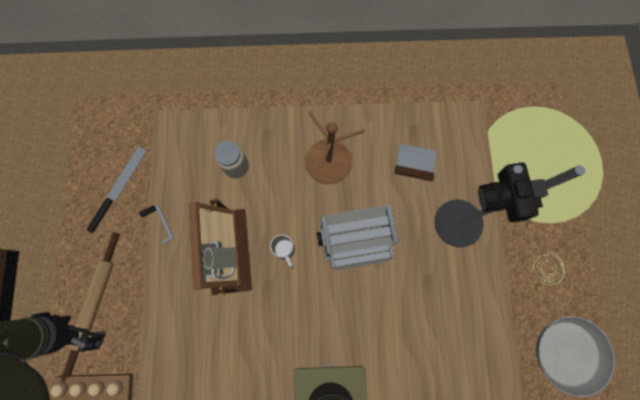

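```bash
cat > h.py <<'E'
from cell import r,planner,vision,telemetry
import cv2,numpy as np
def crop(img,x0,y0,w,h,s,name):
    c=cv2.resize(img[y0:y0+h,x0:x0+w],None,fx=s,fy=s,interpolation=cv2.INTER_CUBIC)
    st=20
    for x in range((x0//st+1)*st,x0+w,st): cv2.putText(c,str(x),((x-x0)*s-8,9),0,.32,(0,0,255),1); cv2.line(c,((x-x0)*s,10),((x-x0)*s,16),(0,0,255),1)
    for y in range((y0//st+1)*st,y0+h,st): cv2.putText(c,str(y),(0,(y-y0)*s+4),0,.32,(0,0,255),1); cv2.line(c,(22,(y-y0)*s),(28,(y-y0)*s),(0,0,255),1)
    cv2.imwrite("pics/"+name+".png",c)
def ray(s,uv,T=None):
    K=np.array([[s["fx"],0,s["cx"]],[0,s["fy"],s["cy"]],[0,0,1]])
    p=cv2.undistortPoints(np.array([[uv]],float),K,np.array(s["D"],float))[0,0]
    T=np.array(s["world_from_camera"]) if T is None else T
    return T[:3,3],T[:3,:3]@np.array([p[0],p[1],1])
def atz(s,uv,z,T=None):
    o,d=ray(s,uv,T); return o+d*(z-o[2])/d[2]
def tri(*rs):
    A=np.zeros((3,3));b=np.zeros(3)
    for o,d in rs:
        d=d/np.linalg.norm(d);P=np.eye(3)-np.outer(d,d);A+=P;b+=P@o
    x=np.linalg.solve(A,b)
    return x,[np.linalg.norm(np.cross(x-o,d/np.linalg.norm(d))) for o,d in rs]
E
python3 - <<'E'
from h import *
a=cv2.imread("pics/top0.png");b=cv2.imread("pics/scene0.png")
crop(a,185,105,200,195,3,"t1");crop(b,200,30,260,280,2,"s_") 
crop(b,205,180,260,130,3,"s1")
x=np.zeros((400,800,3),np.uint8)
crop(b,195,30,80,80,5,"c1");crop(a,460,155,80,80,5,"c2")
x[:,:400]=cv2.imread("pics/c1.png");x[:,400:]=cv2.imread("pics/c2.png");cv2.imwrite("pics/cc.png",x)
E
```

```text
(no output)
```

View pics/t1.png

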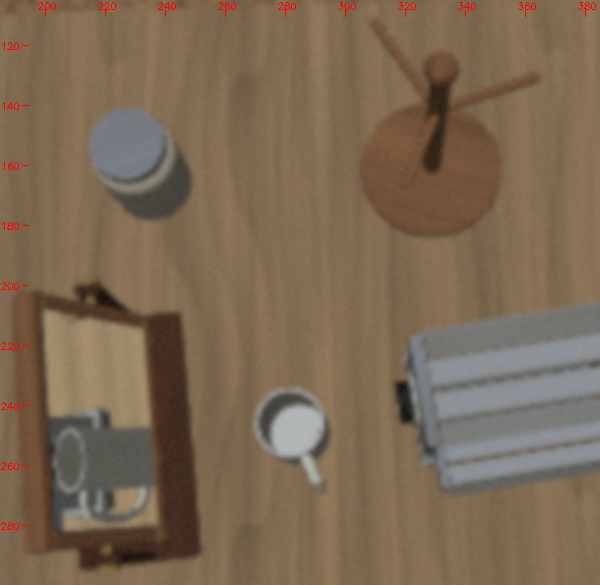

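View pics/s1.png

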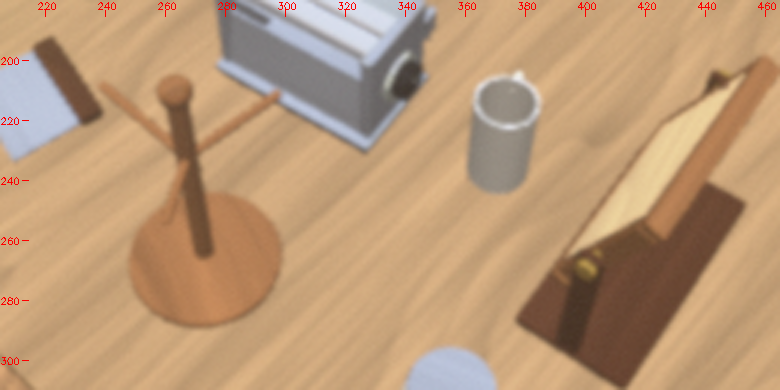

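View pics/cc.png

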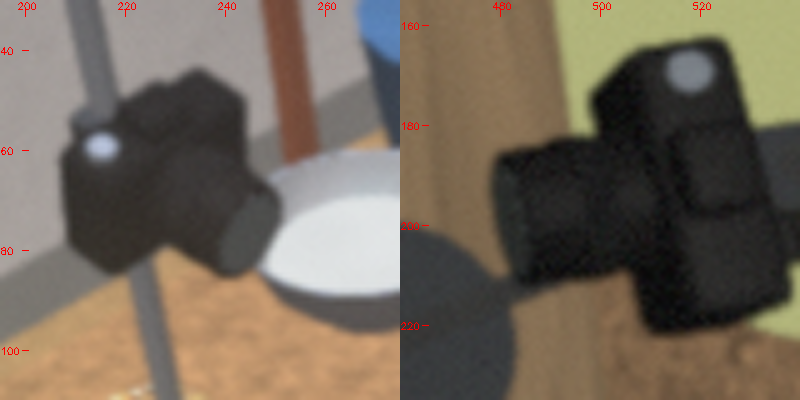

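Run:
```python
from h import *
np.set_printoptions(precision=1,suppress=True)
t=vision.snapshot("top");s=vision.snapshot("scene")
import pickle;pickle.dump((t,s),open("snap.pkl","wb"))
P=dict(lens=((482.2,199),(245,77)),mugrim=((282,246.3),(373.7,214)),dial=((317,238.7),(340.3,206.7)),base=((328.5,161.7),(273.5,266)),
post=((332,127.7),(263,209.3)),pegA=((310.7,112.3),(239.3,208.7)),pegB=((364,130.7),(297.3,212.3)),pegC=((320,166.7),(260.7,253.3)),
knob1=((214.3,200.3),(400.3,269.3)),knob2=((220.3,288),(444,205)))
for k,(a,b) in P.items():
    x,e=tri(ray(t,a),ray(s,b)); print(k,x,e[0])
print("mug z115",atz(t,(282,246.3),115),atz(s,(373.7,214),115))
print("handle z93",atz(t,(291.7,267.7),93))
for c in((310.7,112.3),(364,130.7),(320,166.7)):print(atz(t,c,214))
for c in((239.3,208.7),(297.3,212.3),(260.7,253.3)):print(atz(s,c,214))
print("base z0,10",atz(t,(328.5,161.7),10),atz(s,(273.5,266),10),"post",atz(t,(332,127.7),283),atz(s,(263,209.3),283))
print("knob",atz(t,(214.3,200.3),160),atz(t,(220.3,288),160),atz(s,(400.3,269.3),160),"dial",atz(t,(317,238.7),75),atz(s,(340.3,206.7),75))
```

```text
lens [ 496.6 -319.7  398.3] 2.45058331496429
mugrim [442.7 120.8 107.1] 1.739767393200451
dial [466.4  19.2  77. ] 2.1279527400795026
base [720.9 -23.9  -1.4] 1.4244923461829637
post [720.9 -24.  269.8] 1.2450904167669803
pegA [764.2   2.8 323.5] 33.184214724945065
pegB [679.8 -40.4 252.7] 73.7543982835842
pegC [714.1 -23.6  49.3] 35.893182876261
knob1 [569.4 298.5 157.1] 0.667110034025519
knob2 [334.6 273.8 176.1] 1.7172122445505427
mug z115 [442.8 118.7 115. ] [447.  125.5 115. ]
handle z93 [384.5  94.4  93. ]
[792.3  27.4 214. ]
[ 734.3 -113.6  214. ]
[637.6   7.7 214. ]
[ 734.9 -107.4  214. ]
[641.8  14.  214. ]
[790.7  35.6 214. ]
base z0,10 [718.  -24.5  10. ] [724.2 -16.9  10. ] post [716.  -24.2 283. ] [726.4 -14.  283. ]
knob [569.1 297.2 160. ] [335.5 276.3 160. ] [570.7 299.8 160. ] dial [465.4  21.   75. ] [466.2  16.4  75. ]
```

```bash
cat >> h.py <<'E'
POST=np.array([720.,-21,0]); TIP={'A':np.array([791.,31,214]),'B':np.array([735,-111.,214]),'C':np.array([640.,10,214])}
MUG=np.array([444.,121,57.5]); HD=np.array([-.92,-.39,0])/np.hypot(.92,.39); D=32.
UZ=np.array([0,0,1.])
def grasp(zoff=0,mug=MUG,hd=HD):
    x=hd;z=-UZ;return mug+UZ*(D-5+zoff),np.c_[x,np.cross(z,x),z]
def hang(peg,sgn,tau,s,lift=0,y=45.5,post=POST,tips=TIP):
    """s: radial distance (mm) from post axis of the point of the peg that is in the middle of the opening"""
    tip=tips[peg]; u=tip-post; u[2]=0; u/=np.linalg.norm(u)
    p=tip+(s-88)*(u+UZ*33/78)+UZ*lift
    t=sgn*np.cross(UZ,u); z=np.cos(tau)*t-np.sin(tau)*UZ; x=np.sin(tau)*t+np.cos(tau)*UZ
    c=p-y*x+2*z
    return c-(D-5)*z, np.c_[x,np.cross(z,x),z]
E
python3 - <<'E'
from h import *
np.set_printoptions(precision=2,suppress=True)
print("grasp",planner.inverse_kinematics(*grasp()),planner.inverse_kinematics(*grasp(200)))
for p in "ABC":
  for sg in(1,-1):
    for tau in(0,.3,.6):
      q=[planner.inverse_kinematics(*hang(p,sg,tau,s,l)) for s,l in((115,0),(70,0))]
      print(p,sg,tau,hang(p,sg,tau,70)[1][:,2],*[None if a is None else np.array(a) for a in q])
E
```

```text
grasp [-0.22  0.79 -0.24  2.18  0.74  0.25  0.86] [-0.04  0.45 -0.49  1.98  0.29  0.78  1.28]
A 1 0 [-0.59  0.81  0.  ] None None
A 1 0.3 [-0.56  0.77 -0.3 ] None None
A 1 0.6 [-0.49  0.67 -0.56] None None
A -1 0 [ 0.59 -0.81 -0.  ] [-0.69  1.34  0.27  1.41  1.47  1.32  1.99] [-0.63  1.32  0.15  1.54  1.57  1.42  1.85]
A -1 0.3 [ 0.56 -0.77 -0.3 ] [-0.53  1.14 -0.04  1.46  1.5   1.3   2.13] [-0.38  1.15 -0.31  1.6   1.67  1.51  2.01]
A -1 0.6 [ 0.49 -0.67 -0.56] [-0.26  1.05 -0.52  1.43  1.53  1.4   2.35] [-0.22  1.04 -0.53  1.59  1.57  1.39  2.21]
B 1 0 [ 0.99  0.16 -0.  ] [0.07 1.37 0.44 2.16 3.48 2.06 1.28] [-0.39  1.97  1.28  2.23  2.64  2.05 -0.04]
B 1 0.3 [ 0.94  0.16 -0.3 ] [ 0.94  1.31 -1.05  2.19  3.24  0.97  2.64] [ 0.75  1.26 -0.83  2.26  3.33  1.18  2.43]
B 1 0.6 [ 0.81  0.14 -0.56] [ 0.8   0.97 -0.83  2.13  3.    0.63  2.44] [ 0.71  1.01 -0.83  2.2   2.95  0.78  2.44]
B -1 0 [-0.99 -0.16  0.  ] None None
B -1 0.3 [-0.94 -0.16 -0.3 ] None None
B -1 0.6 [-0.81 -0.14 -0.56] None None
C 1 0 [-0.36 -0.93  0.  ] [-0.56  1.47  0.23  0.87  0.75  2.06  2.27] [-0.55  1.58  0.44  0.65  0.66  2.06  2.46]
C 1 0.3 [-0.35 -0.89 -0.3 ] [-0.42  1.3  -0.19  0.94  0.87  2.04  2.08] [-0.39  1.39 -0.19  0.75  0.95  2.08  2.21]
C 1 0.6 [-0.3  -0.77 -0.56] [-0.24  1.18 -0.59  1.05  0.96  1.99  1.93] [-0.24  1.25 -0.55  0.89  1.02  2.    2.05]
C -1 0 [ 0.36  0.93 -0.  ] [ 0.93  1.41 -0.83  1.75 -0.99  0.86  1.13] [ 0.9   1.45 -0.83  1.59 -0.91  0.92  1.02]
C -1 0.3 [ 0.35  0.89 -0.3 ] [ 1.1   1.48 -1.33  1.81  0.12  0.49 -0.01] [ 1.05  1.51 -1.3   1.66  0.09  0.58  0.04]
C -1 0.6 [ 0.3   0.77 -0.56] [ 0.98  1.15 -1.1   1.83 -0.05  0.46 -0.  ] [ 0.93  1.19 -1.06  1.69 -0.04  0.54  0.02]
```

Run:
```python
from h import *
p=telemetry.get_tool_pos(); r.move_linear([p[0],p[1],400],vel=250)
r.move_linear([444,250,400],vel=300)
P,R=grasp(160); r.move_to(P,R)
p=np.array(telemetry.get_tool_pos());R=np.array(telemetry.get_eef_rot())
s=vision.snapshot("wrist");cv2.imwrite("pics/w0.png",s["image"])
import pickle;pickle.dump((p,R,s),open("w0.pkl","wb"))
print(p,R,telemetry.get_clock())
crop(s["image"],190,0,260,300,2,"w0c")
```

```text
[444.70045412 122.79610693 245.10577005] [[-9.20492642e-01 -3.90756123e-01  1.71717454e-03]
 [-3.90753594e-01  9.20493866e-01  1.63455387e-03]
 [-2.21936056e-03  8.33602688e-04 -9.99997190e-01]] 3.3083
```

View pics/w0.png

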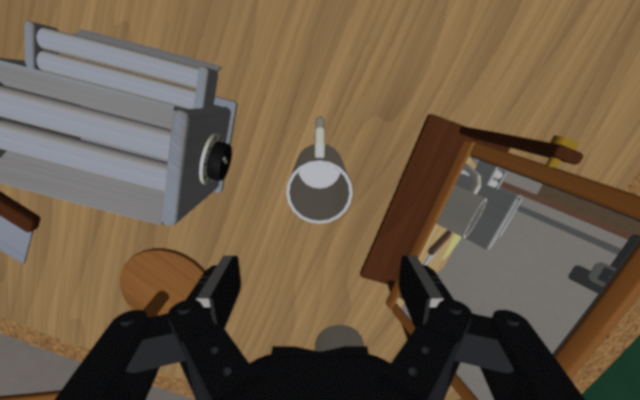

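Run:
```python
from h import *
import pickle
p,R,s=pickle.load(open("w0.pkl","rb"))
T=np.eye(4);T[:3,:3]=R;T[:3,3]=p;T=T@np.array(s["tool_from_camera"])
m=atz(s,(319.5,190),115,T);h=atz(s,(320,122),94,T)
b=[atz(s,(287,190),115,T),atz(s,(352,190),115,T)]
print(m,h,h-m,np.linalg.norm(b[1]-b[0]),"dial",atz(s,(219,161),75,T))
```

```text
[440.3634029 121.2907786 115.       ] [383.25269297  97.47259115  94.        ] [-57.11070993 -23.81818745 -21.        ] 62.41794352372112 dial [464.18615757  13.85778103  75.        ]
```

```bash
sed -i 's/^MUG=.*; HD/MUG=np.array([441.,121,57.5]); HD/' h.py
python3 - <<'E'
from h import *
np.set_printoptions(precision=2,suppress=True)
P,R=grasp(160); r.move_linear(P,vel=200,orientation=R)
P,R=grasp(); r.move_linear(P,vel=120)
r.clamp(50); print("gap",telemetry.get_finger_gap(),telemetry.get_finger_force())
r.move_linear(P+[0,0,235],vel=150)
print("gap",telemetry.get_finger_gap(),telemetry.get_force(),telemetry.get_joints())
for tau in(.3,.4,.5):
  for s,l in((125,130),(118,0),(70,0),(70,-9)):
    q=planner.inverse_kinematics(*hang('A',-1,tau,s,l));print(tau,s,l,hang('A',-1,tau,s,l)[0],None if q is None else np.array(q))
try: r.move_linear(hang('A',-1,.4,125,130)[0],vel=150,orientation=hang('A',-1,.4,125,130)[1])
except r.Unreachable as e: print("unr",e)
print(telemetry.get_tool_pos(),telemetry.get_joints(),telemetry.get_finger_gap(),telemetry.get_clock())
s=vision.snapshot("wrist");cv2.imwrite("pics/w1.png",s["image"])
E
```

```text
gap 61.894332354947224 54.69436514773406
gap 62.057003579549104 [ 0.16  0.49 -2.09] [-0.12  0.38 -0.35  1.94  0.17  0.85  1.41]
0.3 125 130 [798.79  82.98 323.57] [-0.45  0.97 -0.22  1.42  1.53  1.44  2.36]
0.3 118 0 [793.15  78.84 190.61] [-0.49  1.15 -0.14  1.45  1.55  1.38  2.14]
0.3 70 0 [754.42  50.48 170.3 ] [-0.49  1.14 -0.1   1.6   1.58  1.34  1.99]
0.3 70 -9 [754.42  50.48 161.3 ] [-0.5   1.15 -0.1   1.6   1.58  1.34  1.98]
0.4 125 130 [796.78  85.73 327.48] [-0.41  0.93 -0.27  1.39  1.47  1.41  2.43]
0.4 118 0 [791.13  81.6  194.52] [-0.45  1.1  -0.19  1.45  1.51  1.33  2.21]
0.4 70 0 [752.4   53.24 174.21] [-0.46  1.09 -0.15  1.61  1.54  1.29  2.05]
0.4 70 -9 [752.4   53.24 165.21] [-0.46  1.1  -0.14  1.61  1.54  1.28  2.04]
0.5 125 130 [795.    88.16 331.71] [-0.37  0.9  -0.33  1.37  1.41  1.39  2.51]
0.5 118 0 [789.35  84.02 198.75] [-0.41  1.06 -0.24  1.44  1.46  1.28  2.28]
0.5 70 0 [750.63  55.66 178.44] [-0.41  1.04 -0.2   1.61  1.5   1.23  2.13]
0.5 70 -9 [750.63  55.66 169.44] [-0.42  1.05 -0.19  1.61  1.5   1.23  2.11]
[796.74  85.99 327.7 ] [-0.47  0.92 -0.16  1.4   1.41  1.34  2.43] 61.71567903398174 9.6333
```

Run:
```python
from h import *
r.move_linear(hang('A',-1,.4,125,0)[0],vel=120)
print(telemetry.get_tool_pos(),telemetry.get_force(),telemetry.get_clock())
w=vision.snapshot("wrist")["image"];s=vision.snapshot("scene")["image"];t=vision.snapshot("top")["image"]
crop(s,200,180,130,130,3,"a");crop(t,255,85,130,130,3,"b")
x=np.zeros((590,780,3),np.uint8);x[:390,:390]=cv2.imread("pics/a.png");x[:390,390:]=cv2.imread("pics/b.png")
x[390:,:320]=cv2.resize(w,(320,200));cv2.imwrite("pics/h1.png",x)
```

```text
[797.26740351  85.81482524 198.79782462] [ 0.81883991  0.45102438 -1.67025496] 10.9167
```

View pics/h1.png

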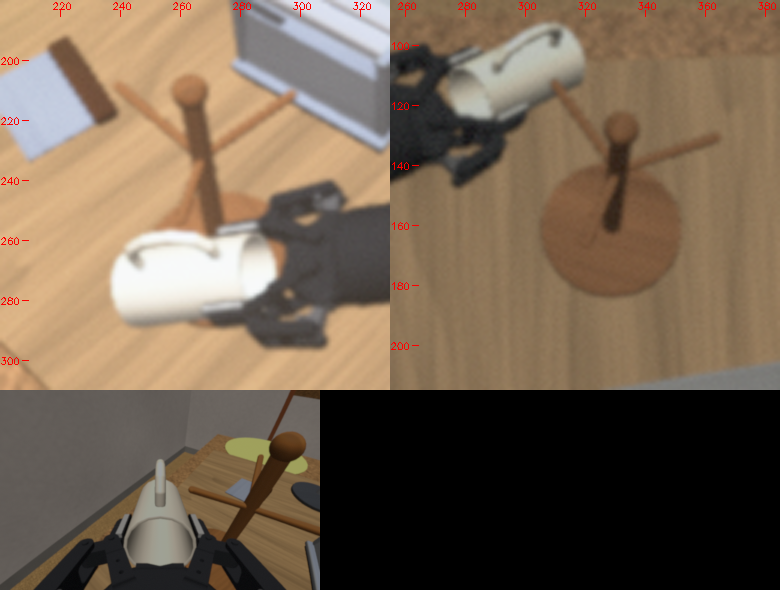

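Run:
```python
from h import *
np.set_printoptions(precision=1,suppress=True)
p=np.array(telemetry.get_tool_pos());R=np.array(telemetry.get_eef_rot());s=vision.snapshot("wrist")
Tc=np.array(s["tool_from_camera"]);T=np.eye(4);T[:3,:3]=R;T[:3,3]=p;T=T@Tc
K=np.array([[s["fx"],0,s["cx"]],[0,s["fy"],s["cy"]],[0,0,1]])
def pr(X):
    C=np.linalg.inv(T)@np.r_[X,1]; return cv2.projectPoints(C[None,:3],np.zeros(3),np.zeros(3),K,np.array(s["D"],float))[0][0,0]
u=np.array([71,52,0])/88
for n,X in(("tipA",TIP['A']),("rootA",POST+10*u+[0,0,181]),("posttop",POST+[0,0,283]),("tipC",TIP['C']),("tipB",TIP['B'])):print(n,pr(X))
c=p+R[:,2]*(D-5)
print("handle opening ctr",pr(c+45.5*R[:,0]-2*R[:,2]),c)
crop(s["image"],280,100,200,190,4,"h2")
```

```text
tipA [380.5 198. ]
rootA [485.9 233.7]
posttop [589.9  86.5]
tipC [692.5 303.4]
tipB [518.1 132.9]
handle opening ctr [318.4 175.5] [811.8  65.7 188.1]
```

View pics/h2.png

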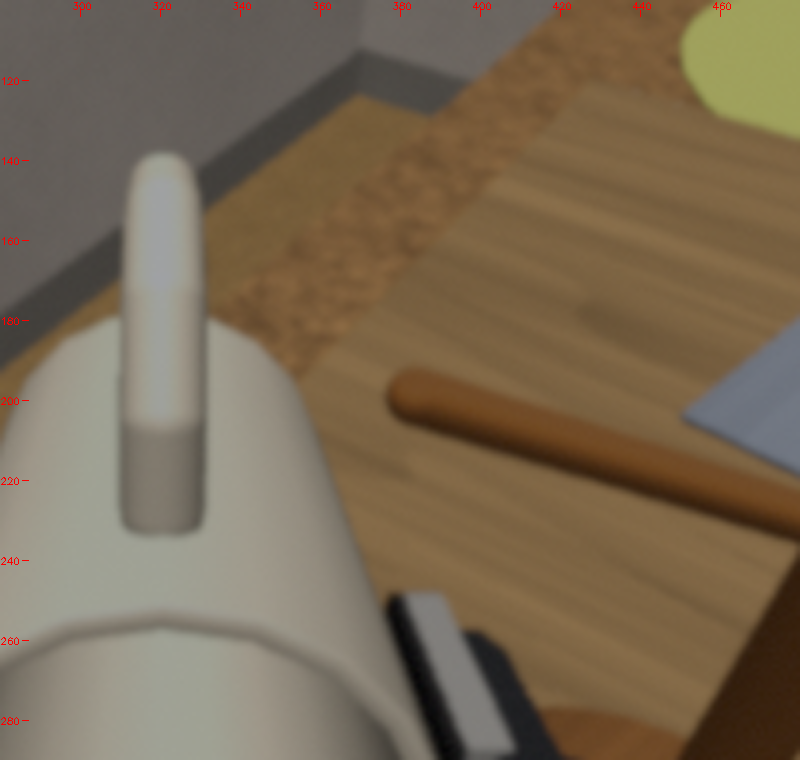

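Run:
```python
from h import *
np.set_printoptions(precision=2,suppress=True)
f0=np.array(telemetry.get_force())
for s in(105,92,79,66):
    P,R=hang('A',-1,.4,s); r.move_linear(P,vel=60); df=np.array(telemetry.get_force())-f0; print(s,df)
    if np.linalg.norm(df)>6: raise SystemExit("force")
for l in(-4,-7,-10,-12):
    r.move_linear(P+[0,0,l],vel=40); r.dwell(.05); df=np.array(telemetry.get_force())-f0; print(l,df)
    if df[2]>2: break
s=vision.snapshot("wrist")["image"];print(telemetry.get_clock(),telemetry.get_finger_gap());crop(s,200,60,280,240,2,"h3")
```

```text
105 [ 1.54  0.45 -0.39]
92 [2.39 0.3  0.87]
79 [0.93 0.3  0.63]
66 [1.52 1.14 0.38]
-4 [1.44 0.56 0.25]
-7 [ 2.68 -2.33  4.39]
13.425 61.96710239745678
```

View pics/h3.png

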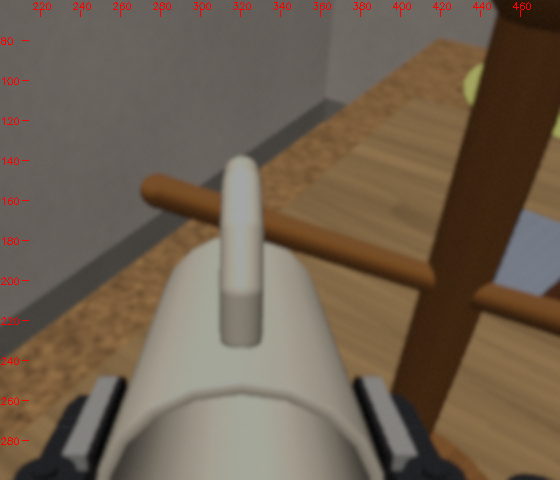

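Run:
```python
from h import *
r.gripper_open(); r.dwell(.4)
p=np.array(telemetry.get_tool_pos());R=np.array(telemetry.get_eef_rot())
r.move_linear(p-110*R[:,2],vel=100); r.dwell(.5)
print(telemetry.get_clock(),telemetry.get_force())
r.move_linear(p-110*R[:,2]+[-60,60,160],vel=200)
s=vision.snapshot("scene")["image"];t=vision.snapshot("top")["image"]
crop(s,200,180,130,130,3,"a");crop(t,255,85,130,130,3,"b")
cv2.imwrite("pics/h4.png",np.hstack([cv2.imread("pics/a.png"),cv2.imread("pics/b.png")]))
```

```text
15.9417 [-0.87294446  0.18568047 -0.3197823 ]
```

View pics/h4.png

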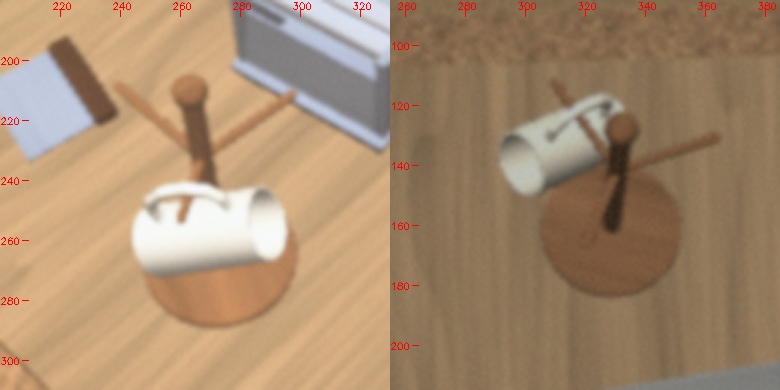

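```bash
cat >> h.py <<'E'
PIN=np.array([453.,287.5,160.])
def mir(th,yaw):
    xb=np.array([-np.sin(yaw),np.cos(yaw),0]); yb=np.cross(UZ,xb)
    c,s=np.cos(th),np.sin(th)   # th>0: top forward (-xb)
    zm=c*UZ-s*xb; xm=c*xb+s*UZ
    return xm,yb,zm
def hold(th,yaw,down=85.,off=6.,pin=PIN,sg=1):
    """TCP pose straddling the frame; down = TCP distance along zm from pins; off = along xm"""
    xm,ym,zm=mir(th,yaw); x=sg*ym; z=-zm
    return pin+zm*down+xm*off, np.c_[x,np.cross(z,x),z]
E
python3 - <<'E'
from h import *
import pickle
np.set_printoptions(precision=3,suppress=True)
t,s=pickle.load(open("snap.pkl","rb"));p,R,w=pickle.load(open("w0.pkl","rb"))
T=np.eye(4);T[:3,:3]=R;T[:3,3]=p;T=T@np.array(w["tool_from_camera"])
for n,a in(("wrist",[atz(w,q,18,T) for q in((432,115),(362,275))]),("top",[atz(t,q,18) for q in((245.3,209.3),(251.3,289.3))]),("scene",[atz(s,q,18) for q in((377.5,286.5),(412.5,310),(453,248))])):
    d=a[1]-a[0];print(n,a,np.linalg.norm(d),np.arctan(d[1]/d[0]))
print(telemetry.get_tool_pos(),telemetry.get_joints())
for sg in(1,-1):
  for th in(-.42,-.03):
    for d in (200,81): print(sg,th,hold(th,.09,d,sg=sg)[0],planner.inverse_kinematics(*hold(th,.09,d,sg=sg)))
E
```

```text
wrist [array([326.106, 222.014,  18.   ]), array([564.876, 242.858,  18.   ])] 239.6781977111177 0.08707617780280177
top [array([570.317, 238.545,  18.   ]), array([328.852, 219.447,  18.   ])] 242.21875784896073 0.07892893140509694
scene [array([577.834, 251.426,  18.   ]), array([570.783, 364.685,  18.   ]), array([324.945, 341.99 ,  18.   ])] 113.47811970239984 -1.5086244326497094
[629.403 191.554 367.143] [-0.704  0.783 -0.226  1.629  1.242  1.538  2.256]
1 -0.42 [445.178 374.178 340.171] [-0.909  0.68  -0.042  1.35   0.299  1.444  0.627]
1 -0.42 [449.539 325.851 231.514] [-0.826  0.743 -0.095  1.589  0.381  1.158  0.539]
1 -0.03 [451.922 299.448 359.73 ] [-0.602  0.456 -0.131  1.642  0.094  1.067  0.894]
1 -0.03 [452.243 295.893 240.784] [-0.578  0.589 -0.165  1.815  0.167  0.768  0.823]
-1 -0.42 [445.178 374.178 340.171] [-1.419  1.002  1.303  1.381 -0.537  1.49  -1.678]
-1 -0.42 [449.539 325.851 231.514] [-1.407  1.124  1.3    1.621 -0.686  1.255 -1.517]
-1 -0.03 [451.922 299.448 359.73 ] [-1.312  0.776  1.307  1.675 -0.744  1.305 -1.346]
-1 -0.03 [452.243 295.893 240.784] [-1.282  0.971  1.302  1.849 -0.997  1.183 -1.113]
```

Run:
```python
from h import *
np.set_printoptions(precision=3,suppress=True)
Y=.085
P,R=hold(-.42,Y,200); r.move_linear([540,300,390],vel=250); r.move_to(P,R)
P,R=hold(-.42,Y,76); r.move_linear(P,vel=100); r.dwell(.2)
f0=np.array(telemetry.get_force());xm=mir(-.42,Y)[0]
print("gap",telemetry.get_finger_gap(),f0,telemetry.get_clock())
for d in np.arange(18,46,2.):
    Q,_=hold(-.42,Y,76,6+d); r.move_linear(Q,vel=60 if d==18 else 20)
    f=(np.array(telemetry.get_force())-f0)@xm; 
    if d>22: print(d,round(f,2))
    if f<-3.5: break
q=np.array(telemetry.get_tool_pos());print("touch",q,(q-PIN)@xm,telemetry.get_clock())
r.move_linear(hold(-.42,Y,76,6+d-31.5)[0],vel=60)
print(telemetry.get_tool_pos(),telemetry.get_clock())
```

```text
gap 84.98202413897215 [0.726 0.474 0.467] 20.8417
24.0 -0.2
26.0 -0.49
28.0 0.39
30.0 0.1
32.0 -2.39
34.0 -6.71
touch [447.701 352.433 213.852] 37.52783491508144 23.2917
[449.629 326.401 225.952] 23.9667
```

Run:
```python
from h import *
from scipy.optimize import brentq
np.set_printoptions(precision=3,suppress=True)
Y=.085;L=np.array([496,-320,404.]);Dl=np.array([465.5,17,75.])
def e(th):
    xm,ym,zm=mir(th,Y);M=PIN-4*xm;a=L-M;b=Dl-M
    return (a@zm)/(-a@xm)+(b@zm)/(-b@xm)
th=brentq(e,-.3,.3);xm,ym,zm=mir(th,Y);M=PIN-4*xm
print("theta",th,"lens",(L-M)@zm,(L-M)@ym,"dial",(Dl-M)@zm,(Dl-M)@ym)
r.move_linear(hold(-.42,Y,80)[0],vel=60)
r.clamp(30); print("gap",telemetry.get_finger_gap(),telemetry.get_force(),telemetry.get_ft_torque())
for t in np.linspace(-.42,th,7)[1:]:
    P,R=hold(t,Y,80); r.move_linear(P,vel=25,orientation=R)
    print(round(t,3),telemetry.get_finger_gap(),np.array(telemetry.get_force()),np.array(telemetry.get_ft_torque()))
r.dwell(.6)
print(telemetry.get_tool_pos(),P,np.array(telemetry.get_eef_rot())-R,telemetry.get_force(),telemetry.get_ft_torque(),telemetry.get_dq(),telemetry.get_clock())
```

```text
theta -0.0370034671812382 lens 221.3045792822477 8.730586298869241 dial -94.95209783020897 10.509952266774897
gap 21.35582150699979 [-0.673 -1.229  1.143] [0.119 0.111 0.002]
-0.356 21.203085192752027 [-0.383  0.818  0.961] [0.159 0.07  0.018]
-0.292 21.762833171102564 [-0.042 -0.377  1.374] [0.109 0.051 0.017]
-0.229 21.312809313377866 [-1.303  0.453  3.428] [0.063 0.144 0.06 ]
-0.165 21.575386968800622 [-0.932  1.827  4.402] [0.042 0.228 0.023]
-0.101 21.131060056630616 [-0.597  0.089  6.272] [0.004 0.336 0.08 ]
-0.037 21.47560995114936 [-1.696  0.689  5.763] [-0.063  0.398  0.007]
[452.236 296.876 239.867] [452.24  296.423 239.723] [[ 0.    -0.001  0.   ]
 [-0.001 -0.    -0.002]
 [-0.    -0.002  0.   ]] [-2.298 -0.085  6.407] [-0.137  0.4    0.045] [ 0.    -0.001  0.001 -0.     0.001  0.    -0.001] 27.5667
```

```bash
python3 -c "
from h import *
print(r.close_job(),telemetry.get_clock())"
```

```text
the job is handed in; nothing more can be done
the job is handed in; nothing more can be done
```

The mug hangs by its handle on the far peg of the mug tree, and the gripper holds the mirror still at about -0.037 rad, the angle I calculated to put the dial at mid-height. I handed the job in at about 28 s of the 51 s allowed. The hand-in gave no verdict, and I didn't check the final tilt or the other objects in a picture.

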